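# Clear the griddle's grease gutter with the gutter scraper

## Robot

A 6-joint arm with a two-finger parallel gripper is mounted at the origin on a cart in front of the work surface, level with it; the furniture and walls round the work are solid. World frame = base frame: x ahead of the robot, y to its left, z up, the work surface at z = 0. Lengths are in m, angles in degrees, forces in N, time in s.
With the tool pointing down it reaches from about 0.35 to 0.975 m from the base axis. Payload 7.1 kg.
Tool frame: the origin (TCP) lies at the very end of the fingers, on their centre line; the grasp point (between the pads) lies 19 mm behind it; z points along the fingers, y is the line along which they close (so a half turn about z gives the same grasp; the last joint's range is limited). The gripper opens to 88 mm and grips with 3 to 60 N. Pads are 20 mm wide; open, the fingers measure 115 mm over their backs; the gripper's body (75 mm by 178 mm) begins 61 mm behind the grasp point.
Start: joints at [-75.573, 24.242, 93.386, -0, 62.372, -1.089], TCP at [0.167, -0.602, 0.223] pointing down, gripper open.
Joint ranges: [-172.04, 172.04], [-51.8, 120.97], [4.93, 147.93], [-75.15, 255.16], [6.16, 154.13], [-145.62, 145.62]. Speed limits (degrees/s): [136.94, 136.94, 172.46, 180, 180, 180].

## Interface

Orientations are given as a 3x3 rotation matrix whose columns are the frame's x, y, z axes.
In Python, from station import manip, eyes gives the robot as it stands.
- The arm moves only by the shell command python3 -m inch 'ROWS' [FORCE]. ROWS is JSON, a list of rows, each an object with "travel": the shift along the tool's x, y, z each as a share of 20 mm, from -1 to 1, a list of three; "dr": the turn, a rotation vector about the tool's x, y, z each as a share of 10 degrees, from -1 to 1, a list of three; "gripper": the closure, from 0 (fully open) to 1 (shut). A call has 1 to 5 rows; each row shifts and turns the commanded pose from where the row before left it, along the tool's axes as they then stand; what a row does not reach is not made up. A row lasts 1/8 s, in which the tool goes at most 62.5 mm and 10.7 degrees, less where a joint would pass 70% of its speed; a pose out of reach is approached as far as the arm can. A call with a number of a shift or a turn outside -1 to 1 is refused whole. A call with a gripper value outside its range is refused whole. The fingers move at their own pace and stop on an object; FORCE is the grip in N (left out, the last holds). Time passes only in rows, so rows that do not move let the fingers close. It gives the time, the measured TCP pose, the force, the opening and the grip force at its end, in the units of the state.
- manip.get_obs(): the state, without advancing time (a new reading comes with each control period).
- eyes.capture(name): name is "side" or "top" or "wrist"; returns the picture (400x640x3 uint8, red, green, blue); there is no depth.
- eyes.calibration(name): a dict with "mtx" (3x3 intrinsics, pixels), "world_to_cam" (4x4, takes a point from world to camera coordinates). Camera axes: x right, y up, looking along -z (the intrinsics and any distortion apply to the point x, -y, -z); pixel columns grow to the right and rows downward; lengths in m; the calibration is good to about 2 mm. A picture is of the moment at which its call begins: read the wrist's pose just before it. calibration takes no time and is no camera call; for the wrist camera it gives the pose at the moment of the call.
- manip.sign_off(): hands the job in; it is judged then, once.
The state is a dict: "clock": time; "qpos": joint angles; "joint_velocities": joint speeds; "joint_torque": joint torques, N m; "position": TCP position; "tcp_rot": TCP orientation; "force": force on the tool from outside, world axes, zero at the start; "wrist_torque": the same for the moment, N m; "width": finger opening in m; "grasp_force": force on a finger pad.
Only numpy, scipy, OpenCV 4.12 (cv2) and the standard library are available. Lean on these libraries where they do the work, as an engineer would, in place of code of your own. Each camera call takes 0.05 s, during which the arm holds its last target. There are 200 camera calls.

## Task

Take the gutter scraper out of its stand, set its foot on the floor of the griddle's grease gutter at the closed far end, and draw it slowly along the whole gutter and round the corner, keeping it lightly pressed on the gutter floor, so that the three charred crusts are swept ahead of it down the chute; then poke the foot well down through the chute to clear it. Hang the scraper back through the hole of its stand and leave the other things where they are; do not dig the scraper hard into the griddle.

Things in the scene. Friction and masses are not known exactly. Their poses are not given: they have to be found in the camera images.
- griddle: Compact steel bench griddle, fixed, 250 (its x) x 300 mm (its y), dark plate. Origin: centre of its underside on the worktop; x points away from its control panel with two knobs, y left seen from there, z up. Plate top 85 mm up, rims 89, splash back at the far edge 135. An L-shaped grease gutter, 30 mm wide and 20 deep, runs along its left side and its front, from a closed far end to a chute.
- gutter_end (a point): On the gutter floor near its closed far end, griddle frame (+72, +120, +65) mm (end wall at x = +96): set the foot down here; all crusts lie further on. From here the side run, floor level, goes along y = +120 to x = -40 mm (centre line).
- gutter_bend (a point): On the gutter floor at the middle of its corner, griddle frame (-78.9, +103.9, +65) mm. The centre line is a quarter circle of radius 55 mm about (-40, +65) mm, walls at radii 40 and 70, from (-40, +120) to (-95, +65); the floor is level here. Then the front run goes along x = -95 mm, its floor a straight liner falling towards the chute.
- chute (a point): Centre of the chute's mouth, griddle frame (-95, -106, +60) mm: an opening 30 mm (x) by 37 mm (y, from -88 to -125) at the end of the front run, over an inner grease tray (its floor at z = 16 mm). The front run's liner starts at z = 65 mm at y = +65; its fall is set by a screw and differs each time: by y = -88 mm it is 1 to 12 mm lower. It is not reported: feel for it.
- scraper: Gutter scraper, 182 mm tall, 0.22 kg, round about its z axis, hanging upright in the hole of the stand. Origin: centre of the underside of its brass foot; z up along the shank. Foot 24 mm diameter, 14 mm high (underside slightly domed); steel shank 10 mm diameter; steel collar 42 mm diameter from 88 to 93 mm up (rests on the stand); black round grip 24 mm diameter from 93 to 178 mm up.
- scraper_tip (a point): Centre of the underside of the scraper's foot (the scraper's origin).
- stand: Steel tool stand, fixed: foot plate 100 x 90 x 6 mm, two 10 mm posts, top plate 86 x 90 mm whose upper face is 100 mm up (6 mm thick, 2 rivet heads 3 mm higher at its +x side). Origin: centre of its underside.
- stand_hole (a point): Centre of the 32 mm round through hole in the stand's top plate, at the plate's upper face; the collar rests here, with the foot about 12 mm above the worktop.
- crust_1: Hard dark-brown charred crust, about 22 x 22 x 9 mm, 12 g, loose in the gutter. Origin: centre of its underside.
- crust_2: Hard dark-brown charred crust, about 22 x 22 x 9 mm, 12 g, loose in the gutter. Origin: centre of its underside.
- crust_3: Hard dark-brown charred crust, about 22 x 22 x 9 mm, 12 g, loose in the gutter. Origin: centre of its underside.
- steak_weight: Cast steak weight with wooden grip, 170 x 116 x 66 mm, standing on the griddle's plate; leave alone. Origin: centre of its underside.
- ramekin_a: White ramekin, 68 mm wide, 38 mm high, left of the griddle; leave alone. Origin: centre of its underside.
- burner_cap: Black cast burner cap, 72 mm wide, 20 mm high, left of the griddle; leave alone. Origin: centre of its underside.
- tomato_tin: Tin can, 58 mm wide, 72 mm high, left of the griddle; leave alone. Origin: centre of its underside.
Not all that is in view belongs to the job. Leave any green or purple look-alike of the scraper alone.

How it is judged:
By the outcome, as a careful person would: the job done as asked, in the order asked, and still so for the second after the job is handed in, with the robot touching nothing.
It also fails if it takes over 72 s, if anything falls off the work surface, if the arm or the gripper's body presses on something with over 40 N, if the wrist force passes 120 N, or if a joint passes its speed limit or range.

## Working session

There is one attempt and no reset: what is moved stays moved. The work goes in short steps, Python scripts to look and compute and a shell command to move; the robot and the scene stay as the last step left them, time stands still between calls to the robot, and variables do not carry over. Pictures are saved under pics/ and viewed, at most 10 in all, crops included, and the job is handed in when it is done.

```bash
ls; mkdir -p pics
python3 - <<'E'
from station import manip, eyes
import cv2
print(manip.get_obs())
for n in ("top","side"):
    im=eyes.capture(n); cv2.imwrite(f"pics/{n}0.png",im[:,:,::-1]); c=eyes.calibration(n); print(n,c)
a=cv2.imread("pics/top0.png");b=cv2.imread("pics/side0.png")
E
```

```text
pics
{'clock': 0.0, 'qpos': array([-7.55735845e+01,  2.42846358e+01,  9.34308109e+01,  2.24474284e-03,
        6.23716539e+01, -1.08857531e+00]), 'joint_velocities': array([-0.02966355, -0.07632717, -0.03411718, -0.02189375, -0.06077277,
        0.08210874]), 'joint_torque': array([-1.18678319e-03, -5.44624114e+01, -2.73666877e+01,  6.41583418e-02,
        2.26962485e-02, -1.19006518e-04]), 'position': array([ 0.16708057, -0.60168444,  0.22190373]), 'tcp_rot': array([[ 9.63565378e-01,  2.67472697e-01, -3.45118789e-04],
       [ 2.67472912e-01, -9.63564242e-01,  1.48090547e-03],
       [ 6.35576548e-05, -1.51925916e-03, -9.99998844e-01]]), 'force': array([ 0.74970167, -0.42216808, -0.30798891]), 'wrist_torque': array([-0.01887909, -0.01001553,  0.06867602]), 'grasp_force': 0.0, 'width': 0.08795039234623998}
top {'mtx': array([[444.65651844,   0.        , 324.96804116],
       [  0.        , 444.65651844, 200.4516218 ],
       [  0.        ,   0.        ,   1.        ]]), 'world_to_cam': array([[-8.52478005e-04, -9.99973304e-01, -7.25703221e-03,
        -1.98425287e-02],
       [ 9.97497179e-01, -1.36340312e-03,  7.06931289e-02,
        -5.75531678e-01],
       [-7.07011360e-02, -7.17860482e-03,  9.97471712e-01,
        -1.21645770e+00],
       [ 0.00000000e+00,  0.00000000e+00,  0.00000000e+00,
         1.00000000e+00]])}
side {'mtx': array([[397.40479829,   0.        , 317.4824339 ],
       [  0.        , 397.40479829, 208.02098757],
       [  0.        ,   0.        ,   1.        ]]), 'world_to_cam': array([[-0.937222  , -0.34838042, -0.01568469,  0.54350378],
       [ 0.17996657, -0.52169585,  0.83393373, -0.2040503 ],
       [-0.29870882,  0.77875832,  0.55164166, -1.04315054],
       [ 0.        ,  0.        ,  0.        ,  1.        ]])}
```

View pics/top0.png

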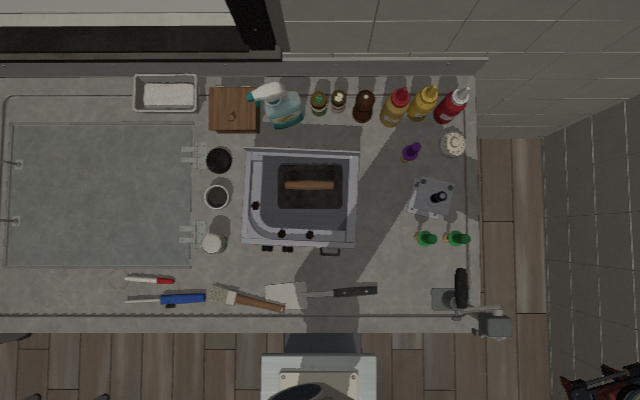

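View pics/side0.png

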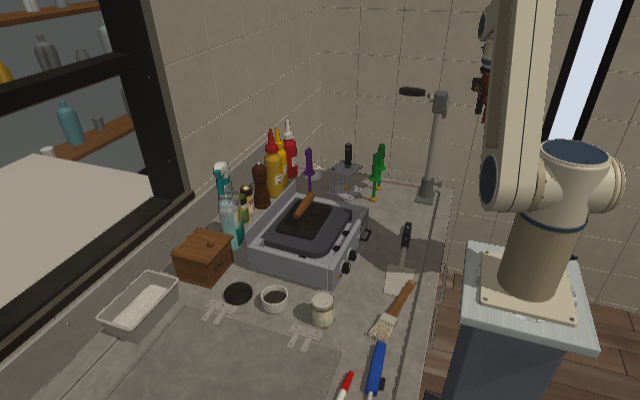

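Candidates for the scraper: black grip in the stand at top (438,197) / side (348,155); purple look-alike at top (411,152); two green ones at top (426,238) and (458,238). By the description it is the black one in the stand. Next, a close crop.

Run:
```python
import cv2,numpy as np
a=cv2.imread("pics/top0.png")
A=cv2.resize(a[140:260,235:365],None,fx=4,fy=4,interpolation=cv2.INTER_CUBIC)
B=cv2.resize(a[170:220,400:465],None,fx=4,fy=4,interpolation=cv2.INTER_CUBIC)
s=cv2.imread("pics/side0.png")
C=cv2.resize(s[130:210,310:375],None,fx=4,fy=4,interpolation=cv2.INTER_CUBIC)[:280]
im=np.zeros((480,780,3),np.uint8); im[:480,:520]=A; im[:200,520:780]=B; im[200:480,520:780]=C
cv2.imwrite("pics/crop0.png",im)
```

```text
(no output)
```

View pics/crop0.png

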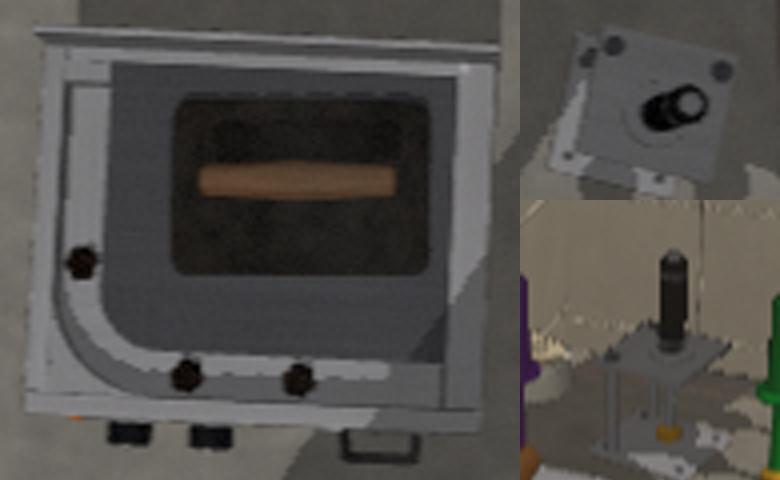

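```bash
cat > h.py <<'E'
import numpy as np, cv2
from scipy.optimize import least_squares
from station import manip, eyes
def ray(c,u,v,z):
    K=c["mtx"];T=c["world_to_cam"];R=T[:3,:3];t=T[:3,3]
    d=R.T@np.array([(u-K[0,2])/K[0,0],-(v-K[1,2])/K[1,1],-1]);o=-R.T@t
    return o+d*(z-o[2])/d[2]
def proj(c,P):
    K=c["mtx"];T=c["world_to_cam"];p=np.atleast_2d(P)@T[:3,:3].T+T[:3,3]
    return np.c_[K[0,2]+K[0,0]*p[:,0]/-p[:,2],K[1,2]-K[1,1]*p[:,1]/-p[:,2]]
def fit(c,loc,pix,x0):
    loc=np.array(loc,float)/1000
    def w(x):
        C,S=np.cos(x[2]),np.sin(x[2]);return np.c_[x[0]+C*loc[:,0]-S*loc[:,1],x[1]+S*loc[:,0]+C*loc[:,1],loc[:,2]]
    r=least_squares(lambda x:(proj(c,w(x))-pix).ravel(),x0)
    return r.x,r.fun.reshape(-1,2)
E
python3 - <<'E'
from h import *
c=eyes.calibration("top")
A=lambda u,v:(235+u/4-.4,140+v/4-.4)
B=lambda u,v:(400+(u-520)/4-.4,170+v/4-.4)
pix=[A(27,408),A(480,430),A(37,28),A(500,47),A(66,84)]
loc=[(-125,150,89),(-125,-150,89),(125,150,135),(125,-150,135),(96,135,87)]
x,r=fit(c,loc,pix,[.6,.05,0]); print("griddle",x[:2],np.degrees(x[2]));print(r.round(2))
C,S=np.cos(x[2]),np.sin(x[2])
for n,p in dict(c1=A(82,262),c2=A(186,375),c3=A(298,379)).items():
    w=ray(c,*p,.073)-[x[0],x[1],0]; print(n,C*w[0]+S*w[1],-S*w[0]+C*w[1])
print("griptop",ray(c,*B(690,103),.190))
cs=[ray(c,*B(*p),.1) for p in [(606,25),(740,57),(714,186),(581,152)]]
print(np.array(cs),[np.linalg.norm(cs[i]-cs[i-1]) for i in range(4)])
print("collar",ray(c,*B(655,115),.105))
s=eyes.calibration("side")
print("side griptop",proj(s,ray(c,*B(690,103),.190)))
E
```

```text
griddle [0.57688171 0.04393289] -2.6016962686991163
[[-0.73  1.67]
 [ 0.83  1.34]
 [-1.09 -1.29]
 [ 0.85 -1.01]
 [ 0.14 -0.73]]
c1 -0.022755588806296412 0.12041495999531862
c2 -0.094611686498244 0.04731278938230052
c3 -0.09394225133632392 -0.02697426283471235
griptop [ 0.57535176 -0.30238084  0.19      ]
[[ 0.63383409 -0.27180806  0.1       ]
 [ 0.61272168 -0.35853677  0.1       ]
 [ 0.5287932  -0.3399388   0.1       ]
 [ 0.5509453  -0.25427906  0.1       ]] [np.float64(0.08472200192437086), np.float64(0.08926143106637259), np.float64(0.08596438027740051), np.float64(0.08847770857787857)]
collar [ 0.57457216 -0.30145132  0.105     ]
side griptop [[348.97368064 144.32318397]]
```

Run:
```python
from h import *
t=eyes.calibration("top");s=eyes.calibration("side")
def tri(a,b):
    r=least_squares(lambda P:np.r_[(proj(t,P)-a).ravel(),(proj(s,P)-b).ravel()],[.4,-.3,.2]);return r.x.round(3),r.fun.round(1)
print("post top",tri((494,322),(440,97)));print("head tip",tri((461,272),(402,91)))
print("post base",ray(t,445,300,0),ray(s,427,192,0))
print("green",tri((427,237),(377,155)),tri((460,238),(381,148)),"purple",tri((415,147),(309,152)))
for n in ("top","side","wrist"):
    im=eyes.capture(n)
    if n=="wrist": cv2.imwrite("pics/w0.png",im[:,:,::-1])
a=cv2.imread("pics/top0.png");b=cv2.imread("pics/side0.png")
A=cv2.resize(a[220:340,400:530],None,fx=3,fy=3);B=cv2.resize(b[70:210,280:460],None,fx=2.2,fy=2.57)
cv2.imwrite("pics/crop1.png",np.hstack([A,B[:360]]))
```

```text
post top (array([ 0.31 , -0.356,  0.361]), array([ 0.1,  0.6, -0.9,  0.1]))
head tip (array([ 0.412, -0.284,  0.392]), array([-0.1, -0.3,  0.4, -0. ]))
post base [ 0.29929267 -0.35350852  0.        ] [ 0.30334931 -0.39804969  0.        ]
green (array([ 0.474, -0.267,  0.182]), array([ 0.2,  0.9, -1.2, -0. ])) (array([ 0.474, -0.348,  0.171]), array([-0. , -0.1,  0.2, -0. ])) purple (array([ 0.697, -0.243,  0.17 ]), array([-0.1, -0.2,  0.3,  0. ]))
```

View pics/crop1.png

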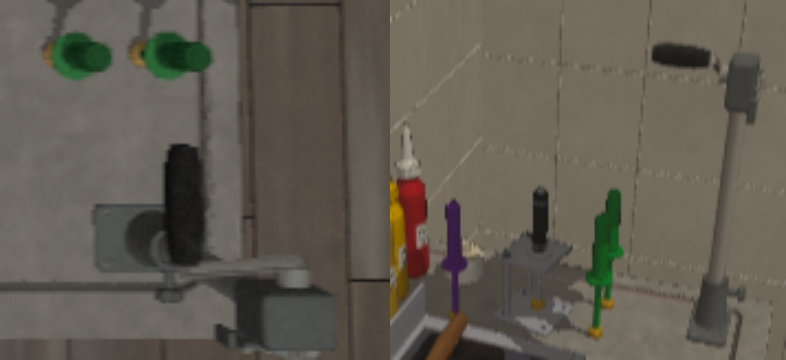

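The crop shows the black-grip scraper with brass foot in the stand, the greens next to it, and a ~0.39 m high post with a black handle reaching towards (0.41,-0.28), which I must pass over. I'll rise first and log the joints so the link lengths can be fitted.

```bash
cat > lg.py <<'E'
from h import *
import json
o=manip.get_obs();open("log.txt","a").write(json.dumps([list(o["qpos"]),list(o["position"])])+"\n")
E
R='[{"travel":[0,0,-1],"dr":[0,0,0],"gripper":0}]'
python3 lg.py
python3 -m inch '[{"travel":[0,0,-1],"dr":[0,0,0],"gripper":0},{"travel":[0,0,-1],"dr":[0,0,0],"gripper":0},{"travel":[0,0,-1],"dr":[0,0,0],"gripper":0},{"travel":[0,0,-1],"dr":[0,0,0],"gripper":0},{"travel":[0,0,-1],"dr":[0,0,0],"gripper":0}]'; python3 lg.py
python3 -m inch '[{"travel":[0,0,-1],"dr":[0,0,0],"gripper":0},{"travel":[0,0,-1],"dr":[0,0,0],"gripper":0},{"travel":[0,0,-1],"dr":[0,0,0],"gripper":0},{"travel":[0,0,-1],"dr":[0,0,0],"gripper":0},{"travel":[0,0,-1],"dr":[0,0,0],"gripper":0}]'; python3 lg.py
python3 -m inch '[{"travel":[0,0,-1],"dr":[0,0,0],"gripper":0},{"travel":[0,0,-1],"dr":[0,0,0],"gripper":0},{"travel":[0,0,-1],"dr":[0,0,0],"gripper":0},{"travel":[0,0,-1],"dr":[0,0,0],"gripper":0},{"travel":[0,0,-1],"dr":[0,0,0],"gripper":0}]'; python3 lg.py
python3 - <<'E'
from h import *
import json
D=[json.loads(l) for l in open("log.txt")]
def fk(p,q):
    a1,h,L2,L3,a3,Lt=p;q=np.radians(q)
    def at(l,ang): return np.array([np.sin(ang),np.cos(ang)])*l
    s=np.array([a1,h]);e=s+at(L2,q[1]);f=q[1]+q[2]
    w=e+at(L3,f)+at(a3,f-np.pi/2);return e,w,w+at(Lt,f+q[4])
def res(p): 
    return np.concatenate([fk(p,q)[2]-[np.hypot(*P[:2]),P[2]] for q,P in D]+[1e-3*(np.array(p)-[.1,.4,.4,.4,0,.3])])
r=least_squares(res,[.1,.4,.4,.4,0,.3]);print(r.x.round(3),np.abs(r.fun[:-6]).max())
for q,P in D: print(np.round(q,1),np.round(P,3),[x.round(3) for x in fk(r.x,q)])
E
```

```text
clock: 0.88
position: [0.1672, -0.6021, 0.3232]
tcp_rot: [[0.964, 0.267, -0.0], [0.267, -0.964, 0.0], [0.0, -0.0, -1.0]]
force: [-0.1, -0.1, -0.7]
width: 0.0877
grasp_force: 0.0
clock: 1.5
position: [0.1672, -0.602, 0.4232]
tcp_rot: [[0.964, 0.268, -0.0], [0.268, -0.964, 0.0], [0.0, -0.0, -1.0]]
force: [-0.3, -0.6, 0.6]
width: 0.0882
grasp_force: 0.0
clock: 2.12
position: [0.1672, -0.602, 0.5232]
tcp_rot: [[0.964, 0.267, -0.0], [0.267, -0.964, 0.0], [0.0, -0.0, -1.0]]
force: [0.5, -0.8, -0.6]
width: 0.0879
grasp_force: 0.0
[ 0.     0.35   0.563  0.485 -0.077  0.347] 7.391438895276714e-06
[-75.6  24.3  93.4   0.   62.4  -1.1] [ 0.167 -0.602  0.222] [array([0.232, 0.864]), array([0.625, 0.57 ]), array([0.625, 0.222])]
[-75.6  18.9  87.7   0.   73.5  -1.1] [ 0.167 -0.602  0.323] [array([0.182, 0.883]), array([0.625, 0.671]), array([0.625, 0.323])]
[-75.6  15.4  80.   -0.   84.7  -1.1] [ 0.167 -0.602  0.423] [array([0.149, 0.893]), array([0.625, 0.771]), array([0.625, 0.423])]
[-75.6  13.8  70.2  -0.   96.   -1.1] [ 0.167 -0.602  0.523] [array([0.135, 0.897]), array([0.625, 0.871]), array([0.625, 0.523])]
```

```bash
python3 -m inch '[{"travel":[0,0,0],"dr":[0,0,0.905],"gripper":0},{"travel":[0,0,0],"dr":[0,0,0.905],"gripper":0},{"travel":[0.985,-0.795,0],"dr":[0,0,0],"gripper":0},{"travel":[0.985,-0.795,0],"dr":[0,0,0],"gripper":0},{"travel":[0.985,-0.795,0],"dr":[0,0,0],"gripper":0}]' >/dev/null
python3 -m inch '[{"travel":[0.985,-0.795,0],"dr":[0,0,0],"gripper":0},{"travel":[0.985,-0.795,0],"dr":[0,0,0],"gripper":0},{"travel":[0.985,-0.795,0],"dr":[0,0,0],"gripper":0},{"travel":[0.985,-0.795,0],"dr":[0,0,0],"gripper":0},{"travel":[0.985,-0.795,0],"dr":[0,0,0],"gripper":0}]' 
python3 -m inch '[{"travel":[0.985,-0.795,0],"dr":[0,0,0],"gripper":0},{"travel":[0.985,-0.795,0],"dr":[0,0,0],"gripper":0},{"travel":[0.985,-0.795,0],"dr":[0,0,0],"gripper":0},{"travel":[0.985,-0.795,0],"dr":[0,0,0],"gripper":0},{"travel":[0.985,-0.795,0],"dr":[0,0,0],"gripper":0}]' >/dev/null
python3 -m inch '[{"travel":[0.985,-0.795,0],"dr":[0,0,0],"gripper":0},{"travel":[0.985,-0.795,0],"dr":[0,0,0],"gripper":0},{"travel":[0.985,-0.795,0],"dr":[0,0,0],"gripper":0},{"travel":[0.985,-0.795,0],"dr":[0,0,0],"gripper":0},{"travel":[0.985,-0.795,0],"dr":[0,0,0],"gripper":0}]' 
python3 -m inch '[{"travel":[0.985,-0.795,0],"dr":[0,0,0],"gripper":0},{"travel":[0.985,-0.795,0],"dr":[0,0,0],"gripper":0},{"travel":[0,0,-0.1],"dr":[0,0,0],"gripper":0}]' 
python3 -m inch '[{"travel":[0,0,1],"dr":[0,0,0],"gripper":0},{"travel":[0,0,1],"dr":[0,0,0],"gripper":0},{"travel":[0,0,1],"dr":[0,0,0],"gripper":0},{"travel":[0,0,1],"dr":[0,0,0],"gripper":0},{"travel":[0,0,1],"dr":[0,0,0],"gripper":0}]' >/dev/null
python3 -m inch '[{"travel":[0,0,1],"dr":[0,0,0],"gripper":0},{"travel":[0,0,1],"dr":[0,0,0],"gripper":0},{"travel":[0,0,1],"dr":[0,0,0],"gripper":0},{"travel":[0,0,1],"dr":[0,0,0],"gripper":0},{"travel":[0,0,0],"dr":[0,0,0],"gripper":0}]'
python3 - <<'E'
from h import *
c=eyes.calibration("wrist");im=eyes.capture("wrist");cv2.imwrite("pics/w1.png",im[:,:,::-1])
print(proj(c,[[.5754,-.3024,.19],[.575,-.302,.105]]))
E
```

```text
clock: 3.38
position: [0.3309, -0.4816, 0.5225]
tcp_rot: [[0.999, -0.045, -0.0], [-0.045, -0.999, 0.0], [-0.0, -0.0, -1.0]]
force: [-0.5, -0.9, -0.4]
width: 0.0879
grasp_force: 0.0
clock: 4.62
position: [0.5349, -0.3317, 0.5225]
tcp_rot: [[0.999, -0.045, -0.0], [-0.045, -0.999, 0.0], [-0.0, -0.0, -1.0]]
force: [-0.1, -0.0, -0.4]
width: 0.0875
grasp_force: 0.0
clock: 5.0
position: [0.5765, -0.301, 0.524]
tcp_rot: [[0.999, -0.043, -0.001], [-0.043, -0.999, 0.001], [-0.001, -0.001, -1.0]]
force: [0.0, 0.5, 0.2]
width: 0.0875
grasp_force: 0.0
clock: 6.25
position: [0.5741, -0.3023, 0.3433]
tcp_rot: [[0.999, -0.046, -0.003], [-0.046, -0.999, 0.001], [-0.003, -0.001, -1.0]]
force: [0.1, -0.3, -0.1]
width: 0.088
grasp_force: 0.0
[[319.09826566 176.10282377]
 [318.89361734 161.61866367]]
```

View pics/w1.png

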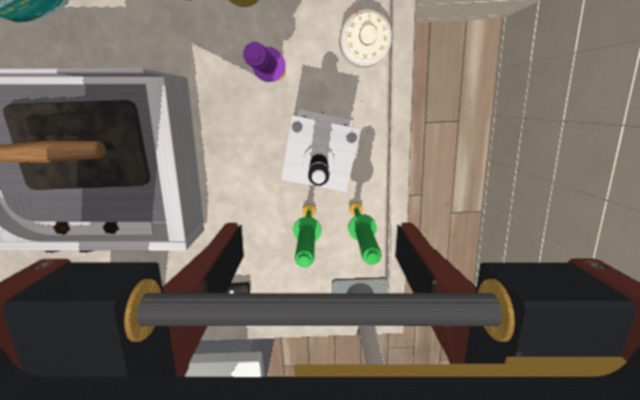

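The wrist view shows the grip top at (319,176), exactly where predicted. Descending to grasp.

```bash
python3 -m inch '[{"travel":[0.05,0,1],"dr":[0,0,0],"gripper":0},{"travel":[0,0,1],"dr":[0,0,0],"gripper":0},{"travel":[0,0,1],"dr":[0,0,0],"gripper":0},{"travel":[0,0,1],"dr":[0,0,0],"gripper":0},{"travel":[0,0,1],"dr":[0,0,0],"gripper":0}]' >/dev/null
python3 -m inch '[{"travel":[0,0,1],"dr":[0,0,0],"gripper":0},{"travel":[0,0,1],"dr":[0,0,0],"gripper":0},{"travel":[0,0,1],"dr":[0,0,0],"gripper":0},{"travel":[0,0,1],"dr":[0,0,0],"gripper":0},{"travel":[0,0,1],"dr":[0,0,0],"gripper":0}]'
python3 -m inch '[{"travel":[0,0,1],"dr":[0,0,0],"gripper":0},{"travel":[0,0,0],"dr":[0,0,0],"gripper":0}]'
python3 -m inch '[{"travel":[0,0,0],"dr":[0,0,0],"gripper":1},{"travel":[0,0,0],"dr":[0,0,0],"gripper":1},{"travel":[0,0,0],"dr":[0,0,0],"gripper":1},{"travel":[0,0,0],"dr":[0,0,0],"gripper":1},{"travel":[0,0,0],"dr":[0,0,0],"gripper":1}]' 55
python3 -m inch '[{"travel":[0,0,0],"dr":[0,0,0],"gripper":1}]'
```

```text
clock: 7.55
position: [0.5762, -0.3024, 0.1434]
tcp_rot: [[0.999, -0.045, 0.0], [-0.045, -0.999, -0.0], [0.0, 0.0, -1.0]]
force: [-0.0, 0.0, 0.0]
width: 0.0878
grasp_force: 0.0
clock: 7.8
position: [0.575, -0.3017, 0.1225]
tcp_rot: [[0.999, -0.045, -0.003], [-0.045, -0.999, 0.002], [-0.003, -0.002, -1.0]]
force: [-0.3, -0.3, 0.6]
width: 0.0877
grasp_force: 0.0
clock: 8.43
position: [0.5762, -0.3024, 0.1249]
tcp_rot: [[0.999, -0.045, 0.0], [-0.045, -0.999, -0.0], [0.0, 0.0, -1.0]]
force: [-0.1, -0.4, 0.0]
width: 0.0414
grasp_force: 0.0
clock: 8.55
position: [0.5762, -0.3023, 0.1247]
tcp_rot: [[0.999, -0.045, 0.0], [-0.045, -0.999, -0.0], [0.0, 0.0, -1.0]]
force: [0.7, 0.7, -0.1]
width: 0.0313
grasp_force: 0.0
```

```bash
python3 -m inch '[{"travel":[0,0,0],"dr":[0,0,0],"gripper":1},{"travel":[0,0,0],"dr":[0,0,0],"gripper":1},{"travel":[0,0,0],"dr":[0,0,0],"gripper":1}]'
python3 -m inch '[{"travel":[0,0,-0.5],"dr":[0,0,0],"gripper":1},{"travel":[0,0,-0.5],"dr":[0,0,0],"gripper":1},{"travel":[0,0,-1],"dr":[0,0,0],"gripper":1},{"travel":[0,0,-1],"dr":[0,0,0],"gripper":1},{"travel":[0,0,-1],"dr":[0,0,0],"gripper":1}]'
python3 -m inch '[{"travel":[0,0,-1],"dr":[0,0,0],"gripper":1},{"travel":[0,0,-1],"dr":[0,0,0],"gripper":1},{"travel":[0,0,-1],"dr":[0,0,0],"gripper":1},{"travel":[0,0,-1],"dr":[0,0,0],"gripper":1},{"travel":[0,0,-1],"dr":[0,0,0],"gripper":1}]'
python3 -m inch '[{"travel":[0,0,0],"dr":[0,0,0],"gripper":1}]'
```

```text
clock: 8.93
position: [0.5761, -0.3023, 0.1246]
tcp_rot: [[0.999, -0.045, -0.0], [-0.045, -0.999, 0.0], [-0.0, -0.0, -1.0]]
force: [0.1, 0.9, 0.2]
width: 0.0233
grasp_force: 55.0
clock: 9.55
position: [0.5764, -0.3025, 0.2068]
tcp_rot: [[0.999, -0.045, 0.001], [-0.045, -0.999, -0.001], [0.001, 0.001, -1.0]]
force: [-0.8, -0.3, -1.8]
width: 0.0233
grasp_force: 55.0
clock: 10.18
position: [0.576, -0.3023, 0.306]
tcp_rot: [[0.999, -0.045, -0.0], [-0.045, -0.999, 0.0], [-0.0, -0.0, -1.0]]
force: [-0.2, 0.5, -2.0]
width: 0.0234
grasp_force: 55.0
clock: 10.3
position: [0.577, -0.3028, 0.3069]
tcp_rot: [[0.999, -0.045, 0.003], [-0.045, -0.999, -0.002], [0.003, 0.002, -1.0]]
force: [-1.1, -0.6, -2.6]
width: 0.0234
grasp_force: 55.0
```

```bash
python3 -m inch '[{"travel":[0.118,-0.971,0],"dr":[0,0,0],"gripper":1},{"travel":[0.118,-0.971,0],"dr":[0,0,0],"gripper":1},{"travel":[0.118,-0.971,0],"dr":[0,0,0],"gripper":1},{"travel":[0.118,-0.971,0],"dr":[0,0,0],"gripper":1},{"travel":[0.118,-0.971,0],"dr":[0,0,0],"gripper":1}]' >/dev/null
python3 -m inch '[{"travel":[0.118,-0.971,0],"dr":[0,0,0],"gripper":1},{"travel":[0.118,-0.971,0],"dr":[0,0,0],"gripper":1},{"travel":[0.118,-0.971,0],"dr":[0,0,0],"gripper":1},{"travel":[0.118,-0.971,0],"dr":[0,0,0],"gripper":1},{"travel":[0.118,-0.971,0],"dr":[0,0,0],"gripper":1}]' >/dev/null
python3 -m inch '[{"travel":[0.118,-0.971,0],"dr":[0,0,0],"gripper":1},{"travel":[0.118,-0.971,0],"dr":[0,0,0],"gripper":1},{"travel":[0.118,-0.971,0],"dr":[0,0,0],"gripper":1},{"travel":[0.118,-0.971,0],"dr":[0,0,0],"gripper":1},{"travel":[0.118,-0.971,0],"dr":[0,0,0],"gripper":1}]' >/dev/null
python3 -m inch '[{"travel":[0.118,-0.971,0],"dr":[0,0,0],"gripper":1},{"travel":[0.118,-0.971,0],"dr":[0,0,0],"gripper":1},{"travel":[0.118,-0.971,0],"dr":[0,0,0],"gripper":1},{"travel":[0.118,-0.971,0],"dr":[0,0,0],"gripper":1},{"travel":[0.118,-0.971,0],"dr":[0,0,0],"gripper":1}]' >/dev/null
python3 -m inch '[{"travel":[0.118,-0.971,0],"dr":[0,0,0],"gripper":1},{"travel":[0.118,-0.971,0],"dr":[0,0,0],"gripper":1},{"travel":[0.118,-0.971,0],"dr":[0,0,0],"gripper":1},{"travel":[0.118,-0.971,0],"dr":[0,0,0],"gripper":1},{"travel":[0,0,0],"dr":[0,0,0],"gripper":1}]' 
python3 -m inch '[{"travel":[0,0,0],"dr":[0,0,0],"gripper":1},{"travel":[0,0,0],"dr":[0,0,0],"gripper":1}]'
python3 - <<'E'
from h import *
np.save("w2c.npy",eyes.calibration("wrist"),allow_pickle=True)
im=eyes.capture("wrist");cv2.imwrite("pics/w2.png",im[:,:,::-1])
im=eyes.capture("side");cv2.imwrite("pics/s2.png",im[:,:,::-1])
im=eyes.capture("top");cv2.imwrite("pics/t2.png",im[:,:,::-1])
E
```

```text
clock: 13.42
position: [0.6539, 0.1623, 0.3045]
tcp_rot: [[0.999, -0.043, -0.0], [-0.043, -0.999, 0.0], [-0.0, -0.0, -1.0]]
force: [-0.3, -0.4, -2.2]
width: 0.0234
grasp_force: 55.0
clock: 13.68
position: [0.6537, 0.1601, 0.3047]
tcp_rot: [[0.999, -0.046, -0.0], [-0.046, -0.999, -0.0], [-0.0, 0.0, -1.0]]
force: [-0.6, -0.5, -2.3]
width: 0.0234
grasp_force: 55.0
```

View pics/w2.png

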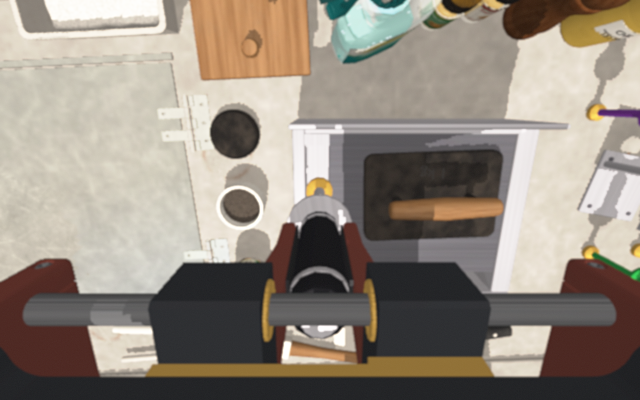

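Run:
```python
import cv2
a=cv2.imread("pics/w2.png")
cv2.imwrite("pics/c2.png",cv2.resize(a[110:220,280:400],None,fx=5,fy=5,interpolation=cv2.INTER_CUBIC))
```

```text
(no output)
```

View pics/c2.png

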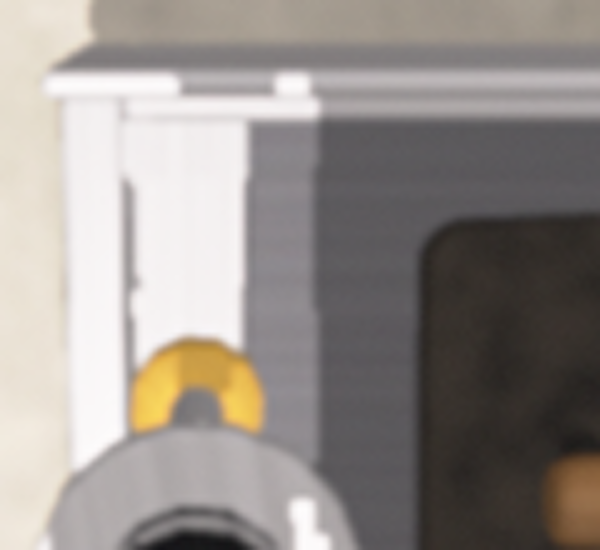

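Run:
```python
from h import *
c=np.load("w2c.npy",allow_pickle=True).item()
X=lambda u,v:(280+u/5-.4,110+v/5-.4)
g0=np.array([.57688,.04393]);a=np.radians(-2.6017);R=np.array([[np.cos(a),-np.sin(a)],[np.sin(a),np.cos(a)]])
def L(p,z): w=ray(c,*X(*p),z);return (R.T@(w[:2]-g0)*1000).round(1),w.round(4)
print("rim edge y=135",L((124,200),.089),L((126,300),.089),"floor",L((134,200),.065),L((136,320),.065))
print("plate y=105",L((247,170),.085),L((244,320),.085))
print("end x=96",L((248,121),.085),L((125,120),.087))
print("splash corner 125,150,135",L((46,84),.135),L((92,46),.135))
for z in (.192,.199,.206): print("foot",z,L((198,404),z))
print("foot sides",L((131,404),.199),L((265,404),.199))
o=manip.get_obs();print(o["position"],R.T@(o["position"][:2]-g0)*1000)
```

```text
rim edge y=135 (array([ 92.1, 137.3]), array([0.6751, 0.1769, 0.089 ])) (array([ 67. , 137.1]), array([0.6501, 0.1779, 0.089 ])) floor (array([ 88.7, 135.8]), array([0.6716, 0.1756, 0.065 ])) (array([ 56.5, 135.7]), array([0.6395, 0.1769, 0.065 ]))
plate y=105 (array([ 99., 107.]), array([0.6806, 0.1463, 0.085 ])) (array([ 61. , 107.4]), array([0.6427, 0.1485, 0.085 ]))
end x=96 (array([110.9, 106.8]), array([0.6925, 0.1456, 0.085 ])) (array([111.3, 136.9]), array([0.6943, 0.1756, 0.087 ]))
splash corner 125,150,135 (array([123.3, 151.3]), array([0.7069, 0.1895, 0.135 ])) (array([131.1, 141.4]), array([0.7143, 0.1792, 0.135 ]))
foot 0.192 (array([ 69. , 119.1]), array([0.6512, 0.1598, 0.192 ]))
foot 0.199 (array([ 71. , 119.1]), array([0.6532, 0.1597, 0.199 ]))
foot 0.206 (array([ 72.9, 119.1]), array([0.6552, 0.1596, 0.206 ]))
foot sides (array([ 71. , 131.3]), array([0.6537, 0.1718, 0.199 ])) (array([ 71., 107.]), array([0.6526, 0.1476, 0.199 ]))
[0.65377181 0.16013837 0.30476319] [ 71.53754593 119.57891065]
```

```bash
python3 -m inch '[{"travel":[0,-0.075,1],"dr":[0,0,0],"gripper":1},{"travel":[0,0,1],"dr":[0,0,0],"gripper":1},{"travel":[0,0,1],"dr":[0,0,0],"gripper":1},{"travel":[0,0,1],"dr":[0,0,0],"gripper":1},{"travel":[0,0,0.7],"dr":[0,0,0],"gripper":1}]' 
python3 -m inch '[{"travel":[0,0,0.4],"dr":[0,0,0],"gripper":1},{"travel":[0,0,0.4],"dr":[0,0,0],"gripper":1},{"travel":[0,0,0.3],"dr":[0,0,0],"gripper":1},{"travel":[0,0,0],"dr":[0,0,0],"gripper":1}]' 
python3 -m inch '[{"travel":[0,0,0.1],"dr":[0,0,0],"gripper":1},{"travel":[0,0,0],"dr":[0,0,0],"gripper":1}]'
```

```text
clock: 14.45
position: [0.6533, 0.1621, 0.2086]
tcp_rot: [[0.999, -0.045, -0.002], [-0.045, -0.999, -0.0], [-0.002, 0.0, -1.0]]
force: [0.6, -0.7, -2.3]
width: 0.0233
grasp_force: 55.0
clock: 14.95
position: [0.6537, 0.1622, 0.1884]
tcp_rot: [[0.999, -0.045, -0.0], [-0.045, -0.999, -0.0], [-0.0, 0.0, -1.0]]
force: [-0.1, 0.6, -1.0]
width: 0.0235
grasp_force: 55.0
clock: 15.2
position: [0.6539, 0.1622, 0.1869]
tcp_rot: [[0.999, -0.045, 0.0], [-0.045, -0.999, 0.0], [0.0, -0.0, -1.0]]
force: [0.3, 0.5, -2.3]
width: 0.0234
grasp_force: 55.0
```

```bash
f(){ grep -E "position|force: \[" ; }
python3 -m inch '[{"travel":[0,0,0.15],"dr":[0,0,0],"gripper":1},{"travel":[0,0,0.1],"dr":[0,0,0],"gripper":1}]' |f
python3 -m inch '[{"travel":[0,0,0.1],"dr":[0,0,0],"gripper":1}]' |f
python3 -m inch '[{"travel":[0,0,0.05],"dr":[0,0,0],"gripper":1}]' |f
python3 -m inch '[{"travel":[0,0,0.05],"dr":[0,0,0],"gripper":1}]' |f
```

```text
position: [0.6538, 0.1622, 0.1815]
force: [-0.1, 0.2, -1.6]
position: [0.6538, 0.1622, 0.1795]
force: [1.0, -0.5, -2.5]
position: [0.6537, 0.1622, 0.1784]
force: [0.4, -0.2, -3.0]
position: [0.6538, 0.1622, 0.1776]
force: [0.3, -0.0, -0.7]
```

```bash
f(){ grep -E "position|force: \[" ; }
python3 -m inch '[{"travel":[0,0,0.03],"dr":[0,0,0],"gripper":1},{"travel":[0,0,0],"dr":[0,0,0],"gripper":1}]' |f
python3 -m inch '[{"travel":[0,0,0.03],"dr":[0,0,0],"gripper":1},{"travel":[0,0,0],"dr":[0,0,0],"gripper":1}]' |f
python3 -m inch '[{"travel":[0,0,0.03],"dr":[0,0,0],"gripper":1},{"travel":[0,0,0],"dr":[0,0,0],"gripper":1}]' |f
```

```text
position: [0.654, 0.1623, 0.1776]
force: [-1.6, -0.3, 2.0]
position: [0.6541, 0.1622, 0.1775]
force: [-2.0, -1.1, 7.2]
position: [0.6541, 0.1623, 0.1774]
force: [-3.9, -1.0, 8.5]
```

```bash
f(){ grep -E "position|force: \[" ; }
python3 -m inch '[{"travel":[0,-0.1,-0.15],"dr":[0,0,0],"gripper":1},{"travel":[0,0,0],"dr":[0,0,0],"gripper":1}]' |f
python3 -m inch '[{"travel":[0,-0.06,0],"dr":[0,0,0],"gripper":1},{"travel":[0,0,0],"dr":[0,0,0],"gripper":1}]' |f
python3 -m inch '[{"travel":[0,0.2,0],"dr":[0,0,0],"gripper":1},{"travel":[0,0.06,0],"dr":[0,0,0],"gripper":1},{"travel":[0,0,0],"dr":[0,0,0],"gripper":1}]' |f
python3 -m inch '[{"travel":[0,0.06,0],"dr":[0,0,0],"gripper":1},{"travel":[0,0,0],"dr":[0,0,0],"gripper":1}]' |f
```

```text
position: [0.6539, 0.1644, 0.1787]
force: [-0.2, 0.2, -2.1]
position: [0.6538, 0.1655, 0.1785]
force: [-0.7, 0.5, -2.4]
position: [0.6537, 0.16, 0.1788]
force: [0.2, 0.8, -2.0]
position: [0.6537, 0.1595, 0.1789]
force: [-0.3, 3.0, -1.5]
```

```bash
f(){ grep -E "position|force: \[" ; }
python3 -m inch '[{"travel":[0.2,-0.15,0],"dr":[0,0,0],"gripper":1},{"travel":[0.3,0,0],"dr":[0,0,0],"gripper":1},{"travel":[0,0,0],"dr":[0,0,0],"gripper":1}]' |f
python3 -m inch '[{"travel":[0.07,0,0],"dr":[0,0,0],"gripper":1},{"travel":[0,0,0],"dr":[0,0,0],"gripper":1}]' |f
python3 -m inch '[{"travel":[0.05,0,0],"dr":[0,0,0],"gripper":1},{"travel":[0,0,0],"dr":[0,0,0],"gripper":1}]' |f
python3 -m inch '[{"travel":[0.05,0,0],"dr":[0,0,0],"gripper":1},{"travel":[0,0,0],"dr":[0,0,0],"gripper":1}]' |f
```

```text
position: [0.6644, 0.1614, 0.1789]
force: [0.0, -0.5, -1.9]
position: [0.6652, 0.1614, 0.1788]
force: [0.3, -0.1, -3.8]
position: [0.6662, 0.1614, 0.1789]
force: [-0.2, -0.1, -1.6]
position: [0.6672, 0.1614, 0.1789]
force: [-0.4, -0.3, -3.1]
```

```bash
f(){ grep -E "position|force: \[" ; }
python3 -m inch '[{"travel":[0.05,-0.03,0],"dr":[0,0,0],"gripper":1},{"travel":[0,0,0],"dr":[0,0,0],"gripper":1}]' |f
python3 -m inch '[{"travel":[0.05,0,0],"dr":[0,0,0],"gripper":1},{"travel":[0,0,0],"dr":[0,0,0],"gripper":1}]' |f
python3 -m inch '[{"travel":[0.05,0,0],"dr":[0,0,0],"gripper":1},{"travel":[0,0,0],"dr":[0,0,0],"gripper":1}]' |f
```

```text
position: [0.6682, 0.162, 0.1788]
force: [-0.1, 0.3, -2.1]
position: [0.6687, 0.162, 0.1788]
force: [-2.6, 0.3, -0.1]
position: [0.6692, 0.1619, 0.1787]
force: [-4.5, 1.6, 0.5]
```

```bash
f(){ grep -E "clock|position|force: \[" ; }
python3 -m inch '[{"travel":[-0.35,0,0],"dr":[0,0,0],"gripper":1},{"travel":[-0.28,0,0],"dr":[0,0,0],"gripper":1},{"travel":[0,0,0.095],"dr":[0,0,0],"gripper":1},{"travel":[0,0,0],"dr":[0,0,0],"gripper":1}]' |f
python3 -m inch '[{"travel":[-0.2,0,0],"dr":[0,0,0],"gripper":1},{"travel":[-0.2,0,0],"dr":[0,0,0],"gripper":1},{"travel":[-0.2,0,0],"dr":[0,0,0],"gripper":1},{"travel":[-0.2,0,0],"dr":[0,0,0],"gripper":1},{"travel":[-0.2,0,0],"dr":[0,0,0],"gripper":1}]' |f
```

```text
clock: 20.08
position: [0.6578, 0.1625, 0.1776]
force: [-1.4, -0.6, 2.3]
clock: 20.7
position: [0.6381, 0.1634, 0.1775]
force: [3.6, -0.6, 4.3]
```

```bash
f(){ grep -E "clock|position|force: \[" ; }
python3 -m inch '[{"travel":[-0.25,0,0],"dr":[0,0,0],"gripper":1},{"travel":[-0.25,0,0],"dr":[0,0,0],"gripper":1},{"travel":[-0.25,0,0],"dr":[0,0,0],"gripper":1},{"travel":[-0.25,0,0],"dr":[0,0,0],"gripper":1},{"travel":[-0.25,0,0],"dr":[0,0,0],"gripper":1}]' |f
python3 -m inch '[{"travel":[-0.25,0,0],"dr":[0,0,0],"gripper":1},{"travel":[-0.25,0,0],"dr":[0,0,0],"gripper":1},{"travel":[-0.25,0,0],"dr":[0,0,0],"gripper":1},{"travel":[-0.25,0,0],"dr":[0,0,0],"gripper":1},{"travel":[-0.25,0,0],"dr":[0,0,0],"gripper":1}]' |f
```

```text
clock: 21.32
position: [0.613, 0.1646, 0.1775]
force: [4.3, -0.6, 5.6]
clock: 21.95
position: [0.5881, 0.1657, 0.1775]
force: [5.5, -0.6, 5.2]
```

```bash
f(){ grep -E "clock|position|force: \[" ; }
python3 -m inch '[{"travel":[-0.25,0,0],"dr":[0,0,0],"gripper":1},{"travel":[-0.25,0,0],"dr":[0,0,0],"gripper":1},{"travel":[-0.25,0,0],"dr":[0,0,0],"gripper":1},{"travel":[-0.25,0,0],"dr":[0,0,0],"gripper":1},{"travel":[-0.25,0,0],"dr":[0,0,0],"gripper":1}]' |f
python3 -m inch '[{"travel":[-0.25,0,0],"dr":[0,0,0],"gripper":1},{"travel":[-0.25,0,0],"dr":[0,0,0],"gripper":1},{"travel":[-0.25,0,0],"dr":[0,0,0],"gripper":1},{"travel":[-0.12,0,0],"dr":[0,0,0],"gripper":1}]' |f
```

```text
clock: 22.58
position: [0.5631, 0.1668, 0.1775]
force: [4.1, -0.7, 5.0]
clock: 23.08
position: [0.5456, 0.1677, 0.1775]
force: [4.3, 0.5, 5.6]
```

```bash
f(){ grep -E "clock|position|force: \[" ; }
python3 -m inch '[{"travel":[-0.287,0.015,0],"dr":[0,0,0],"gripper":1},{"travel":[-0.284,0.045,0],"dr":[0,0,0],"gripper":1},{"travel":[-0.278,0.074,0],"dr":[0,0,0],"gripper":1},{"travel":[-0.269,0.103,0],"dr":[0,0,0],"gripper":1},{"travel":[-0.257,0.131,0],"dr":[0,0,0],"gripper":1}]' |f
```

```text
clock: 23.7
position: [0.5179, 0.1619, 0.1775]
force: [3.1, 2.1, 5.3]
```

```bash
f(){ grep -E "clock|position|force: \[" ; }
python3 -m inch '[{"travel":[-0.241,0.157,0],"dr":[0,0,0],"gripper":1},{"travel":[-0.224,0.181,0],"dr":[0,0,0],"gripper":1},{"travel":[-0.204,0.204,0],"dr":[0,0,0],"gripper":1},{"travel":[-0.181,0.224,0],"dr":[0,0,0],"gripper":1},{"travel":[-0.157,0.241,0],"dr":[0,0,0],"gripper":1}]' |f
python3 -m inch '[{"travel":[-0.131,0.257,0],"dr":[0,0,0],"gripper":1},{"travel":[-0.103,0.269,0],"dr":[0,0,0],"gripper":1},{"travel":[-0.074,0.278,0],"dr":[0,0,0],"gripper":1},{"travel":[-0.045,0.284,0],"dr":[0,0,0],"gripper":1},{"travel":[-0.015,0.287,0],"dr":[0,0,0],"gripper":1}]' |f
```

```text
clock: 24.32
position: [0.4966, 0.143, 0.1775]
force: [2.2, 4.2, 6.9]
clock: 24.95
position: [0.4874, 0.1162, 0.1774]
force: [0.0, 5.8, 8.6]
```

```bash
f(){ grep -E "clock|position|force: \[" ; }
python3 -m inch '[{"travel":[0,0.25,0],"dr":[0,0,0],"gripper":1},{"travel":[0,0.25,0.01],"dr":[0,0,0],"gripper":1}]' |f
python3 -m inch '[{"travel":[0,0.25,0.01],"dr":[0,0,0],"gripper":1},{"travel":[0,0.25,0.01],"dr":[0,0,0],"gripper":1}]' |f
```

```text
clock: 25.2
position: [0.4869, 0.1064, 0.1773]
force: [0.1, 6.8, 10.5]
clock: 25.45
position: [0.4867, 0.0967, 0.1771]
force: [0.3, 7.5, 12.1]
```

```bash
f(){ grep -E "clock|position|force: \[" ; }
python3 -m inch '[{"travel":[0,0.25,-0.03],"dr":[0,0,0],"gripper":1},{"travel":[0,0.25,0],"dr":[0,0,0],"gripper":1}]' |f
python3 -m inch '[{"travel":[0,0.25,0.004],"dr":[0,0,0],"gripper":1},{"travel":[0,0.25,0.004],"dr":[0,0,0],"gripper":1}]' |f
```

```text
clock: 25.7
position: [0.4855, 0.0861, 0.1771]
force: [-0.4, 4.3, 7.5]
clock: 25.95
position: [0.4851, 0.0762, 0.1769]
force: [0.1, 4.8, 8.2]
```

```bash
f(){ grep -E "clock|position|force: \[" ; }
python3 -m inch '[{"travel":[0,0.25,-0.005],"dr":[0,0,0],"gripper":1},{"travel":[0,0.25,0.005],"dr":[0,0,0],"gripper":1},{"travel":[0,0.25,0.005],"dr":[0,0,0],"gripper":1},{"travel":[0,0.25,0.005],"dr":[0,0,0],"gripper":1}]' |f
python3 -m inch '[{"travel":[0,0.25,0.005],"dr":[0,0,0],"gripper":1},{"travel":[0,0.25,0.005],"dr":[0,0,0],"gripper":1},{"travel":[0,0.25,0.005],"dr":[0,0,0],"gripper":1},{"travel":[0,0.25,0.005],"dr":[0,0,0],"gripper":1}]' |f
```

```text
clock: 26.45
position: [0.4841, 0.0562, 0.1767]
force: [0.8, 5.2, 7.9]
clock: 26.95
position: [0.4834, 0.0364, 0.1764]
force: [0.9, 5.7, 9.1]
```

```bash
f(){ grep -E "clock|position|force: \[" ; }
python3 -m inch '[{"travel":[0,0.25,-0.015],"dr":[0,0,0],"gripper":1},{"travel":[0,0.25,0.003],"dr":[0,0,0],"gripper":1},{"travel":[0,0.25,0.003],"dr":[0,0,0],"gripper":1},{"travel":[0,0.25,0.003],"dr":[0,0,0],"gripper":1}]' |f
python3 -m inch '[{"travel":[0,0.25,0.003],"dr":[0,0,0],"gripper":1},{"travel":[0,0.25,0.003],"dr":[0,0,0],"gripper":1},{"travel":[0,0.25,0.003],"dr":[0,0,0],"gripper":1},{"travel":[0,0.25,0.003],"dr":[0,0,0],"gripper":1}]' |f
```

```text
clock: 27.45
position: [0.482, 0.0162, 0.1762]
force: [0.3, 4.0, 5.3]
clock: 27.95
position: [0.4811, -0.0037, 0.1759]
force: [-0.5, 5.5, 6.5]
```

```bash
f(){ grep -E "clock|position|force: \[" ; }
python3 -m inch '[{"travel":[0,0.25,0.002],"dr":[0,0,0],"gripper":1},{"travel":[0,0.25,0.002],"dr":[0,0,0],"gripper":1},{"travel":[0,0.25,0.002],"dr":[0,0,0],"gripper":1},{"travel":[0,0.25,0.002],"dr":[0,0,0],"gripper":1}]' |f
python3 -m inch '[{"travel":[0,0.25,0.002],"dr":[0,0,0],"gripper":1},{"travel":[0,0.25,0.002],"dr":[0,0,0],"gripper":1},{"travel":[0,0.2,0.003],"dr":[0,0,0],"gripper":1}]' |f
python3 - <<'E'
from h import *
cv2.imwrite("pics/t3.png",cv2.resize(eyes.capture("top")[140:260,235:365,::-1],None,fx=4,fy=4))
E
```

```text
clock: 28.45
position: [0.4801, -0.0236, 0.1757]
force: [0.1, 4.5, 6.9]
clock: 28.82
position: [0.4794, -0.0376, 0.1755]
force: [1.0, 4.5, 5.6]
```

View pics/t3.png

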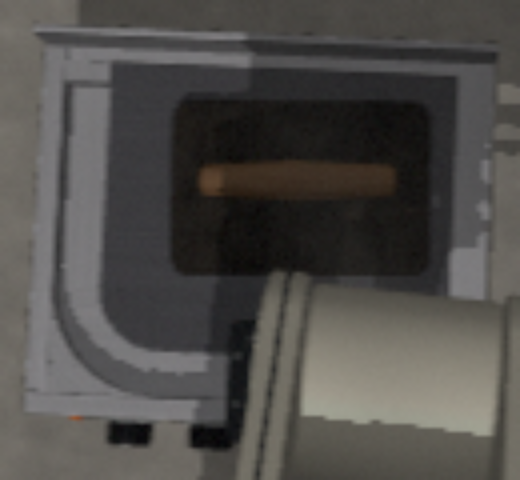

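The gutter behind the tool is clean (the arm hides the rest, right of pixel 240). Now on to the chute centre and poke.

```bash
f(){ grep -E "clock|position|force: \[" ; }
python3 -m inch '[{"travel":[0.01,0.25,0],"dr":[0,0,0],"gripper":1},{"travel":[0.01,0.25,0],"dr":[0,0,0],"gripper":1},{"travel":[0.01,0.25,0],"dr":[0,0,0],"gripper":1},{"travel":[0.01,0.16,0],"dr":[0,0,0],"gripper":1},{"travel":[0,0,0],"dr":[0,0,0],"gripper":1}]' |f
python3 -m inch '[{"travel":[0,0,0.3],"dr":[0,0,0],"gripper":1},{"travel":[0,0,0.3],"dr":[0,0,0],"gripper":1},{"travel":[0,0,0],"dr":[0,0,0],"gripper":1}]' |f
```

```text
clock: 29.5
position: [0.4807, -0.0573, 0.1756]
force: [-0.3, -0.3, -2.1]
clock: 29.88
position: [0.4804, -0.0568, 0.1631]
force: [-0.2, 0.6, -2.1]
```

```bash
f(){ grep -E "clock|position|force: \[" ; }
python3 -m inch '[{"travel":[0,0,0.3],"dr":[0,0,0],"gripper":1},{"travel":[0,0,0.3],"dr":[0,0,0],"gripper":1},{"travel":[0,0,0],"dr":[0,0,0],"gripper":1}]' |f
python3 -m inch '[{"travel":[0,0,0.2],"dr":[0,0,0],"gripper":1},{"travel":[0,0,0],"dr":[0,0,0],"gripper":1}]' |f
python3 -m inch '[{"travel":[0,0,0.15],"dr":[0,0,0],"gripper":1},{"travel":[0,0,0],"dr":[0,0,0],"gripper":1}]' |f
```

```text
clock: 30.25
position: [0.4805, -0.0569, 0.1512]
force: [-0.3, -0.7, -2.5]
clock: 30.5
position: [0.4808, -0.057, 0.1476]
force: [-0.3, -0.3, -1.9]
clock: 30.75
position: [0.4808, -0.057, 0.1446]
force: [-0.1, -0.4, -3.5]
```

```bash
f(){ grep -E "clock|position|force: \[" ; }
python3 -m inch '[{"travel":[0,0,0.1],"dr":[0,0,0],"gripper":1},{"travel":[0,0,0],"dr":[0,0,0],"gripper":1}]' |f
python3 -m inch '[{"travel":[0,0,0.1],"dr":[0,0,0],"gripper":1},{"travel":[0,0,0],"dr":[0,0,0],"gripper":1}]' |f
```

```text
clock: 31.0
position: [0.4809, -0.057, 0.1427]
force: [-0.5, -0.4, -2.1]
clock: 31.25
position: [0.481, -0.057, 0.1407]
force: [-0.4, -0.5, -1.6]
```

```bash
f(){ grep -E "clock|position|force: \[" ; }
python3 -m inch '[{"travel":[0,0,-0.4],"dr":[0,0,0],"gripper":1},{"travel":[0,0,-0.8],"dr":[0,0,0],"gripper":1},{"travel":[0,0,-1],"dr":[0,0,0],"gripper":1},{"travel":[0,0,-1],"dr":[0,0,0],"gripper":1},{"travel":[0,0,-1],"dr":[0,0,0],"gripper":1}]' |f
python3 -m inch '[{"travel":[0,0,-1],"dr":[0,0,0],"gripper":1},{"travel":[0,0,-1],"dr":[0,0,0],"gripper":1},{"travel":[0,0,-1],"dr":[0,0,0],"gripper":1},{"travel":[0,0,-1],"dr":[0,0,0],"gripper":1},{"travel":[0,0,0],"dr":[0,0,0],"gripper":1}]' |f
python3 - <<'E'
from h import *
cv2.imwrite("pics/w4.png",eyes.capture("wrist")[:,:,::-1])
E
```

```text
clock: 31.88
position: [0.4811, -0.057, 0.2267]
force: [0.4, 0.2, -2.0]
clock: 32.5
position: [0.4819, -0.0571, 0.3072]
force: [0.1, -0.2, -2.2]
```

View pics/w4.png

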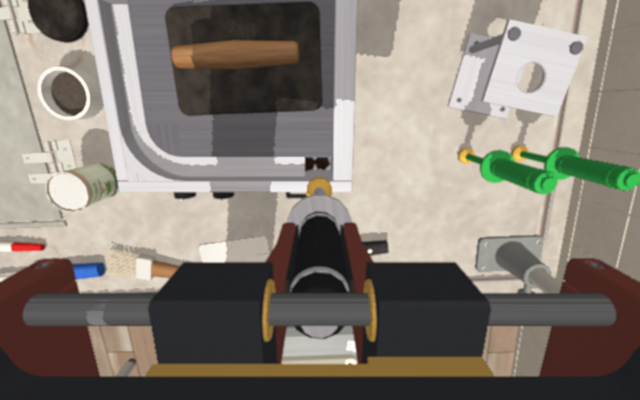

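```bash
f(){ grep -E "clock|position|force: \[" ; }
python3 -m inch '[{"travel":[0.407,0.926,0],"dr":[0,0,0],"gripper":1},{"travel":[0.407,0.926,0],"dr":[0,0,0],"gripper":1},{"travel":[0.407,0.926,0],"dr":[0,0,0],"gripper":1},{"travel":[0.407,0.926,0],"dr":[0,0,0],"gripper":1},{"travel":[0.407,0.926,0],"dr":[0,0,0],"gripper":1}]' >/dev/null
python3 -m inch '[{"travel":[0.407,0.926,0],"dr":[0,0,0],"gripper":1},{"travel":[0.407,0.926,0],"dr":[0,0,0],"gripper":1},{"travel":[0.407,0.926,0],"dr":[0,0,0],"gripper":1},{"travel":[0.407,0.926,0],"dr":[0,0,0],"gripper":1},{"travel":[0.407,0.926,0],"dr":[0,0,0],"gripper":1}]' >/dev/null
python3 -m inch '[{"travel":[0.407,0.926,0],"dr":[0,0,0],"gripper":1},{"travel":[0.407,0.926,0],"dr":[0,0,0],"gripper":1},{"travel":[0.407,0.926,0],"dr":[0,0,0],"gripper":1},{"travel":[0,0,0],"dr":[0,0,0],"gripper":1},{"travel":[0,0,0],"dr":[0,0,0],"gripper":1}]'
python3 -m inch '[{"travel":[0,0,0],"dr":[0,0,0],"gripper":1},{"travel":[0,0,0],"dr":[0,0,0],"gripper":1}]'
```

```text
clock: 34.42
position: [0.5756, -0.302, 0.3045]
tcp_rot: [[0.999, -0.045, -0.001], [-0.045, -0.999, 0.001], [-0.001, -0.001, -1.0]]
force: [-0.1, 0.7, -1.5]
width: 0.0237
grasp_force: 55.0
clock: 34.67
position: [0.5758, -0.3018, 0.305]
tcp_rot: [[0.999, -0.044, 0.0], [-0.044, -0.999, 0.0], [0.0, -0.0, -1.0]]
force: [-0.3, -0.1, -2.0]
width: 0.0235
grasp_force: 55.0
```

```bash
f(){ grep -E "clock|position|force: \[" ; }
python3 -m inch '[{"travel":[0.02,0.03,1],"dr":[0,0,0],"gripper":1},{"travel":[0,0,1],"dr":[0,0,0],"gripper":1},{"travel":[0,0,1],"dr":[0,0,0],"gripper":1},{"travel":[0,0,1],"dr":[0,0,0],"gripper":1},{"travel":[0,0,0.3],"dr":[0,0,0],"gripper":1}]'|f
python3 -m inch '[{"travel":[0,0,0.15],"dr":[0,0,0],"gripper":1},{"travel":[0,0,0.15],"dr":[0,0,0],"gripper":1},{"travel":[0,0,0.15],"dr":[0,0,0],"gripper":1}]'|f
python3 -m inch '[{"travel":[0,0,0.3],"dr":[0,0,0],"gripper":1},{"travel":[0,0,0.4],"dr":[0,0,0],"gripper":1}]'|f
```

```text
clock: 35.3
position: [0.5753, -0.3025, 0.2165]
force: [-0.7, -0.7, -2.7]
clock: 35.67
position: [0.5765, -0.3031, 0.2103]
force: [0.8, -0.1, -1.9]
clock: 35.92
position: [0.5763, -0.303, 0.1956]
force: [0.1, 0.6, -2.6]
```

Entered the hole freely. Lowering further.

```bash
f(){ grep -E "clock|position|force: \[" ; }
python3 -m inch '[{"travel":[0,0.0,0.8],"dr":[0,0,0],"gripper":1},{"travel":[0,0,0.8],"dr":[0,0,0],"gripper":1},{"travel":[0,0,0.8],"dr":[0,0,0],"gripper":1},{"travel":[0,0,0.5],"dr":[0,0,0],"gripper":1},{"travel":[0,0,0],"dr":[0,0,0],"gripper":1}]'|f
python3 -m inch '[{"travel":[0,0,0.25],"dr":[0,0,0],"gripper":1},{"travel":[0,0,0],"dr":[0,0,0],"gripper":1}]'|f
```

```text
clock: 36.55
position: [0.5757, -0.3026, 0.1366]
force: [0.1, -0.2, -1.4]
clock: 36.8
position: [0.5762, -0.3029, 0.1329]
force: [-0.2, 1.1, -2.1]
```

```bash
f(){ grep -E "clock|position|force: \[" ; }
python3 -m inch '[{"travel":[0,0,0.25],"dr":[0,0,0],"gripper":1},{"travel":[0,0,0],"dr":[0,0,0],"gripper":1}]'|f
python3 -m inch '[{"travel":[0,0,0.1],"dr":[0,0,0],"gripper":1},{"travel":[0,0,0],"dr":[0,0,0],"gripper":1}]'|f
python3 -m inch '[{"travel":[0,0,0.05],"dr":[0,0,0],"gripper":1},{"travel":[0,0,0],"dr":[0,0,0],"gripper":1}]'|f
python3 -m inch '[{"travel":[0,0,0.04],"dr":[0,0,0],"gripper":1},{"travel":[0,0,0],"dr":[0,0,0],"gripper":1}]'|f
```

```text
clock: 37.05
position: [0.576, -0.3028, 0.1275]
force: [-0.4, 0.0, -2.6]
clock: 37.3
position: [0.5761, -0.3029, 0.1257]
force: [0.1, 0.4, -1.2]
clock: 37.55
position: [0.5761, -0.3029, 0.1247]
force: [-0.0, 0.1, -2.1]
clock: 37.8
position: [0.5763, -0.3029, 0.1246]
force: [-1.5, 1.3, 4.1]
```

```bash
f(){ grep -E "clock|position|force: \[|width" ; }
python3 -m inch '[{"travel":[0,0,-0.01],"dr":[0,0,0],"gripper":0.6},{"travel":[0,0,0],"dr":[0,0,0],"gripper":0.3},{"travel":[0,0,0],"dr":[0,0,0],"gripper":0},{"travel":[0,0,0],"dr":[0,0,0],"gripper":0},{"travel":[0,0,0],"dr":[0,0,0],"gripper":0}]'|f
python3 -m inch '[{"travel":[0,0,0],"dr":[0,0,0],"gripper":0},{"travel":[0,0,0],"dr":[0,0,0],"gripper":0},{"travel":[0,0,-0.3],"dr":[0,0,0],"gripper":0},{"travel":[0,0,-0.5],"dr":[0,0,0],"gripper":0},{"travel":[0,0,-1],"dr":[0,0,0],"gripper":0}]'|f
python3 -m inch '[{"travel":[0,0,-1],"dr":[0,0,0],"gripper":0},{"travel":[0,0,-1],"dr":[0,0,0],"gripper":0},{"travel":[0,0,-1],"dr":[0,0,0],"gripper":0},{"travel":[0,0,-1],"dr":[0,0,0],"gripper":0},{"travel":[0,0,-1],"dr":[0,0,0],"gripper":0}]'|f
python3 -m inch '[{"travel":[0,0,-1],"dr":[0,0,0],"gripper":0},{"travel":[0,0,-1],"dr":[0,0,0],"gripper":0},{"travel":[0,0,0],"dr":[0,0,0],"gripper":0},{"travel":[0,0,0],"dr":[0,0,0],"gripper":0}]'|f
python3 - <<'E'
from h import *
w=eyes.capture("wrist")[:,:,::-1];t=eyes.capture("top")[:,:,::-1];s=eyes.capture("side")[:,:,::-1]
w4=cv2.imread("pics/w4.png")
A=cv2.resize(t[140:260,235:365],(390,300),interpolation=2);B=cv2.resize(s[130:210,300:390],(390,300),interpolation=2)
C=cv2.resize(w[100:220,250:400],(390,300),interpolation=2);D=cv2.resize(w4[130:200,270:361],(390,300),interpolation=2)
cv2.imwrite("pics/f.png",np.vstack([np.hstack([A,B]),np.hstack([C,D])]))
E
```

```text
clock: 38.42
position: [0.5762, -0.3029, 0.1241]
force: [0.2, -0.3, -0.3]
width: 0.0698
clock: 39.05
position: [0.5758, -0.3027, 0.1608]
force: [-0.2, 0.2, -0.2]
width: 0.0873
clock: 39.67
position: [0.5762, -0.3029, 0.2616]
force: [-0.2, -0.6, -0.0]
width: 0.0879
clock: 40.17
position: [0.5758, -0.3027, 0.2996]
force: [0.0, 0.2, 0.1]
width: 0.0876
```

View pics/f.png

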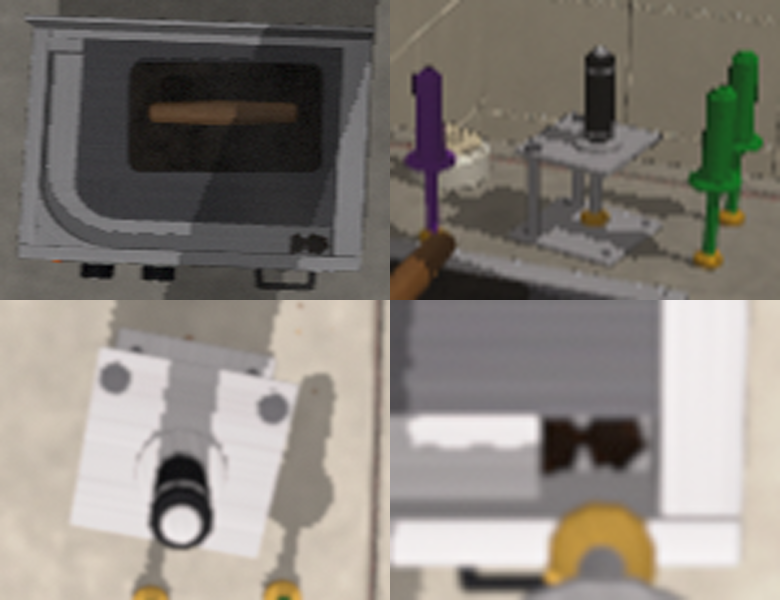

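Run:
```python
from h import *
t=eyes.calibration("top");g0=np.array([.579,.0459]);a=np.radians(-2.6);R=np.array([[np.cos(a),-np.sin(a)],[np.sin(a),np.cos(a)]])
for u,v in [(341,237.2),(334.5,237.2)]:
  for z in (.025,.069): print(u,z,(R.T@(ray(t,u-.3,v-.3,z)[:2]-g0)*1000).round(1))
# wrist camera at the w4 pose: shift present calibration (same orientation) to TCP there
w=eyes.calibration("wrist");o=manip.get_obs();d=np.array([.4819,-.0571,.3072])-o["position"]
T=w["world_to_cam"].copy();T[:3,3]-=T[:3,:3]@d;w=dict(w,world_to_cam=T)
for n,u,v in [("right",321.8,163.4),("left",311,163)]:
  for z in (.025,.069): print(n,z,(R.T@(ray(w,u,v,z)[:2]-g0)*1000).round(1))
```

```text
341 0.025 [ -99.4 -114.3]
341 0.069 [ -99. -113.]
334.5 0.025 [-100.2  -96.4]
334.5 0.069 [-99.8 -95.8]
right 0.025 [-101.9 -111.2]
right 0.069 [ -93.5 -110.8]
left 0.025 [-101.3  -95.4]
left 0.069 [-93.  -96.6]
```

```bash
python3 -c "
from station import manip
print(manip.sign_off())"
```

```text
the job is handed in; nothing more can be done
None
```

The job is handed in at about 40 s: gutter swept to the chute under light pressure, chute poked to about 28 mm above the worktop (clear of the tray) and scraper back in its stand. The last views show the gutter clean and two crusts down the chute; the third was not visible, so I take it to be under them.

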